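# Turn the slotted mode switch with the screwdriver

## Robot

A 7-joint arm with a two-finger parallel gripper is mounted at the origin on a cart in front of the work surface, level with it; the furniture and walls round the work are solid. World frame = base frame: x ahead of the robot, y to its left, z up, the work surface at z = 0. Lengths are in mm, angles in degrees, forces in N, time in s.
With the tool pointing down it reaches from about 400 to 925 mm from the base axis. Payload 5.6 kg.
Tool frame: the origin (TCP) lies at the very end of the fingers, on their centre line; the grasp point (between the pads) lies 19 mm behind it; z points along the fingers, y is the line along which they close (so a half turn about z gives the same grasp; the last joint's range is limited). The gripper opens to 85 mm and grips with 20 to 120 N. Pads are 22 mm wide; open, the fingers measure 114 mm over their backs; the gripper's body (76 mm by 85 mm) begins 54 mm behind the grasp point. The pads swing forward as they close: fully open they stand 13 mm farther back than shut.
Start: joints at [62.51, 26.786, -0.665, 91.828, 0.344, 61.387, -3.226], TCP at [274.939, -588.997, 231.29] pointing down, gripper open.
Joint ranges: [-144.91, 144.91], [-17.63, 115.5], [-89.93, 88.59], [15.96, 139.68], [-74.01, 254.01], [8.47, 105.57], [-167.45, 167.45]. Speed limits (degrees/s): [147.25, 147.25, 180, 180, 180, 180, 180].

## Interface

Orientations are given as a 3x3 rotation matrix whose columns are the frame's x, y, z axes.
In Python, from rig import ctrl gives the robot as it stands.
- The arm moves only by the shell command python3 -m creep 'ROWS' [FORCE]. ROWS is JSON, a list of rows, each an object with "claw": the closure, from 0 (fully open) to 1 (shut); "dp": the shift along the tool's x, y, z in m, a list of three; "delta_rot": the turn, a rotation vector about the tool's x, y, z in degrees, a list of three. A call has 1 to 8 rows; each row shifts and turns the commanded pose from where the row before left it, along the tool's axes as they then stand; what a row does not reach is not made up. A row lasts 1/8 s, in which the tool goes at most 62.5 mm and 10.7 degrees, less where a joint would pass 70% of its speed; a pose out of reach is approached as far as the arm can. A call with a gripper value outside its range is refused whole. The fingers move at their own pace and stop on an object; FORCE is the grip in N (left out, the last holds). Time passes only in rows, so rows that do not move let the fingers close. It gives the time, the measured TCP pose, the force, the opening and the grip force at its end, in the units of the state.
- ctrl.state(): the state, without advancing time (a new reading comes with each control period).
- ctrl.read_camera(name): name is "side" or "top"; returns the picture (480x640x3 uint8, red, green, blue); there is no depth.
- ctrl.camera_model(name): a dict with "mtx" (3x3 intrinsics, pixels), "world_from_camera" (4x4, takes a point from camera to world coordinates). Camera axes: x right, y up, looking along -z (the intrinsics and any distortion apply to the point x, -y, -z); pixel columns grow to the right and rows downward; lengths in mm; the calibration is good to about 2 mm. A picture is of the moment at which its call begins. camera_model takes no time and is no camera call.
- ctrl.hand_in(): hands the job in; it is judged then, once.
The state is a dict: "time": time; "qpos": joint angles; "qd": joint speeds; "tau": joint torques, N m; "eef_pos": TCP position; "orientation": TCP orientation; "force": force on the tool from outside, world axes, zero at the start; "torque": the same for the moment, N m; "width": finger opening in mm; "finger_force": force on a finger pad.
Only numpy, scipy, OpenCV 4.12 (cv2) and the standard library are available. Lean on these libraries where they do the work, as an engineer would, in place of code of your own. Each camera call takes 0.05 s, during which the arm holds its last target. There are 200 camera calls.

## Task

Take the flat screwdriver out of its wooden stand, put its blade into the slotted round switch of the grey box that has the push button, and turn that switch a quarter turn clockwise (seen from above), up to its stop. Then put the screwdriver back upright in its stand and let go. Turn the switch with the screwdriver only, keep the robot off the box, and leave the switch of the other, buttonless box alone.

Things in the scene. Friction and masses are not known exactly. Their poses are not given: they have to be found in the camera images.
- driver: flat screwdriver, 154 mm, 100 g, blade down in the stand. Origin: middle of the blade's lower edge; z up to the handle, x along the blade's width. Steel blade 20 mm wide (x), 3 thick (y), 14 high; shank diameter 8; round black guard, diameter 48, z = 70 to 76; black handle 24 x 24 mm square, flats square to x and y, z = 76 to 154 mm.
- stand: wooden stand fixed to the desk, 80 x 80 mm, 75 mm high, open at front and back; origin at the centre of its underside, z up. A 30 x 30 mm square hole in the middle of its top board; the screwdriver hangs in it, guard lying on the board, blade edge 5 mm over the desk. Any yaw of the screwdriver will do.
- box_button: the box to work on: grey box fixed to the desk, z up, origin on the desk under the axis of its slotted round switch; reaches x -36..36, y -36..76 mm, 37 mm high. Aluminium rotor, diameter 50 mm, top at z = 52; a straight slot crosses its whole face, floor at z = 42, 6 mm wide in the lower 4 mm, bevelled to 14 mm at the top. Round push button, diameter 28 mm, on its lid at y = 54, up to z = 51.
- box_plain: the bystander box, the same without a button: grey box fixed to the desk, z up, origin on the desk under the axis of its slotted round switch; reaches x -36..36, y -36..76 mm, 37 mm high. Aluminium rotor, diameter 50 mm, top at z = 52; a straight slot crosses its whole face, floor at z = 42, 6 mm wide in the lower 4 mm, bevelled to 14 mm at the top. 
- switch_button (a joint): switch of box_button, rad: 0 = slot along the box's x; grows clockwise seen from above to a hard stop at 1.57 (slot along the box's y). Slot direction in the box frame: (cos q, -sin q). Stays where left, turns at 0.05 N m, no spring. The blade has 9 degrees of play each way in the slot: turn the tool that much further.
- switch_plain (a joint): switch of box_plain, rad: 0 = slot along the box's x; grows clockwise seen from above to a hard stop at 1.57 (slot along the box's y). Slot direction in the box frame: (cos q, -sin q). Stays where left, turns at 0.05 N m, no spring. To be left alone.
Things that resemble listed ones, but are neither listed nor needed, are in the scene too. Leave any blue or pink look-alike of the driver alone.

How it is judged (in metres and radians):
On the way:
1. the switch of the box with the button is turned clockwise to within 20 degrees of its stop, with the screwdriver's blade standing in its slot (value of joint switch_button above 1.22 rad and x of driver in the frame of box_button between -0.012 and 0.012 m and y of driver in the frame of box_button between -0.012 and 0.012 m and z of driver in the frame of box_button below 0.051 m and angle between driver's own z axis and vertical below 0.3 rad), for 0.2 s.
At the end, for the whole second after the job is handed in: Switch of the button box within 20 degrees of its clockwise stop; screwdriver at rest and upright (10 degrees) in its stand's hole, within 15 mm of the stand's axis along each side, blade edge at most 12 mm over the desk; the other switch below 0.3 rad (value of joint switch_button above 1.22 rad and x of driver in the frame of stand between -0.015 and 0.015 m and y of driver in the frame of stand between -0.015 and 0.015 m and z of driver in the frame of stand below 0.012 m and angle between driver's own z axis and vertical below 0.17 rad and linear speed of driver below 0.02 m/s and value of joint switch_plain below 0.3 rad); the robot touches nothing.
It fails at once if the other box's switch is turned (beyond 0.3 rad) (value of joint switch_plain above 0.3 rad).
It fails at once if the fingers or the arm press on either box (more than 3 N) (contact force between any of the fingers, the arm and box_button above 3 N or contact force between any of the fingers, the arm and box_plain above 3 N).
It also fails if it takes over 54 s, if anything falls off the work surface, if the arm or the gripper's body presses on something with over 40 N, if the wrist force passes 120 N, or if a joint passes its speed limit or range.

## Working session

There is one attempt and no reset: what is moved stays moved. The work goes in short steps, Python scripts to look and compute and a shell command to move; the robot and the scene stay as the last step left them, time stands still between calls to the robot, and variables do not carry over. Pictures are saved under pics/ and viewed, at most 10 in all, crops included, and the job is handed in when it is done.

```bash
mkdir -p pics; ls; python3 - <<'E'
from rig import ctrl
import cv2,numpy as np
np.set_printoptions(precision=4,suppress=True)
for n in("top","side"):
    m=ctrl.camera_model(n);print(n,{k:np.array(v) for k,v in m.items()})
    cv2.imwrite(f"pics/{n}0.png",ctrl.read_camera(n)[:,:,::-1])
s=ctrl.state();print(s["orientation"],s["eef_pos"],s["time"],s["width"])
E
```

```text
pics
top {'mtx': array([[459.9464,   0.    , 322.256 ],
       [  0.    , 459.9464, 239.5458],
       [  0.    ,   0.    ,   1.    ]]), 'world_from_camera': array([[ -0.0146,   0.9918,  -0.1267, 445.0829],
       [ -0.9998,  -0.0163,  -0.0128, 138.4481],
       [ -0.0148,   0.1265,   0.9919, 933.1719],
       [  0.    ,   0.    ,   0.    ,   1.    ]])}
side {'mtx': array([[481.6476,   0.    , 318.6786],
       [  0.    , 481.6476, 235.8267],
       [  0.    ,   0.    ,   1.    ]]), 'world_from_camera': array([[   0.9651,    0.1281,   -0.2285,  329.0414],
       [  -0.2618,    0.5033,   -0.8235, -588.5067],
       [   0.0096,    0.8546,    0.5192,  535.6708],
       [   0.    ,    0.    ,    0.    ,    1.    ]])}
[[ 0.9062  0.4229 -0.0008]
 [ 0.4229 -0.9062  0.0014]
 [-0.0001 -0.0016 -1.    ]] [ 274.685  -588.5455  230.4061] 0.1 85.30764521074416
```

View pics/top0.png

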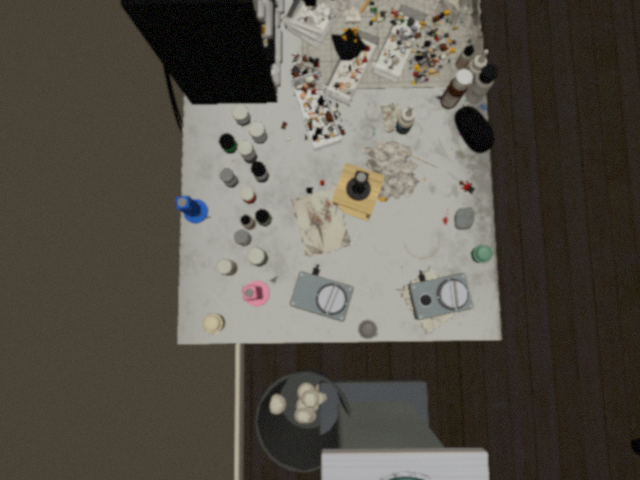

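View pics/side0.png

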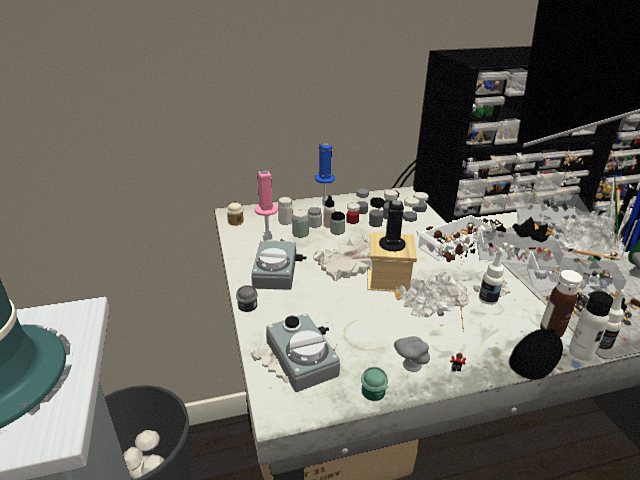

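The top view shows two grey boxes. The right one (rotor 453,293) has a black button at (426,300), so it is the target. The left one (rotor 331,299) has none. There are three drivers: the black one in the wooden stand (358,187), which fits, and blue (193,208) and pink (256,292) look-alikes. I'll confirm in one enlarged composite.

```bash
python3 - <<'E'
import cv2,numpy as np
t=cv2.imread("pics/top0.png");s=cv2.imread("pics/side0.png")
def c(i,x,y):
    r=cv2.resize(i[y:y+60,x:x+80],None,fx=5,fy=5,interpolation=cv2.INTER_CUBIC)
    return r
# side at 80x100 -> scale
def d(i,x,y):
    return cv2.resize(i[y:y+105,x:x+140],(400,300),interpolation=cv2.INTER_CUBIC)
im=np.vstack([np.hstack([c(t,318,160),c(t,400,265)]),np.hstack([d(s,325,192),d(s,235,305)])])
cv2.imwrite("pics/crop1.png",im)
E
```

```text
(no output)
```

View pics/crop1.png

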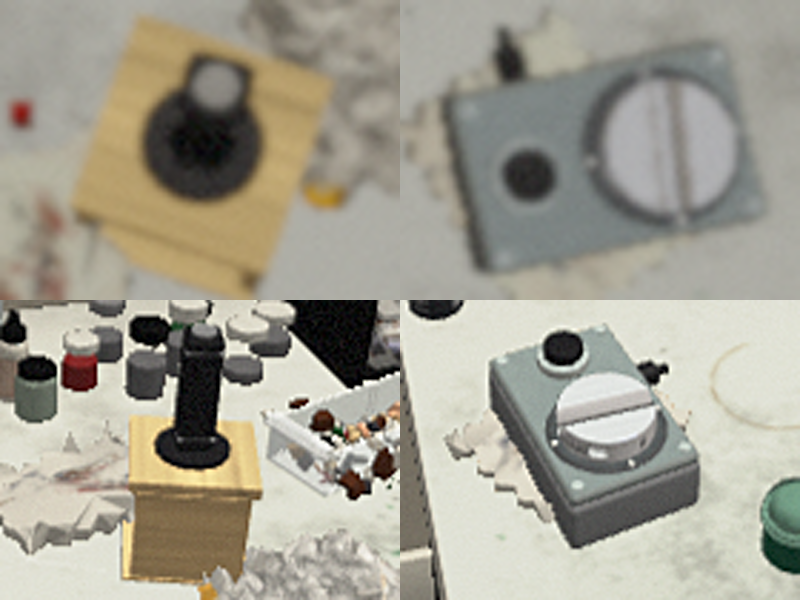

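```bash
cat > h.py <<'E'
import numpy as np,cv2
from rig import ctrl
np.set_printoptions(precision=1,suppress=True)
def w(cam,u,v,z):
    m=ctrl.camera_model(cam);K=np.array(m["mtx"]);T=np.array(m["world_from_camera"])
    d=np.linalg.inv(K)@[u,v,1];d=T[:3,:3]@[d[0],-d[1],-d[2]]
    o=T[:3,3];return o+d*(z-o[2])/d[2]
def px(cam,p):
    m=ctrl.camera_model(cam);K=np.array(m["mtx"]);T=np.array(m["world_from_camera"])
    c=T[:3,:3].T@(np.array(p)-T[:3,3]);h=K@[c[0],-c[1],-c[2]];return h[:2]/h[2]
def ang(a,b):
    d=b-a;return np.degrees(np.arctan2(d[1],d[0]))
E
python3 - <<'E'
from h import *
S=lambda x,y,z:w("top",x/5+318,y/5+160,z)
B=lambda x,y,z:w("top",(x-400)/5+400,y/5+265,z)
D=lambda x,y,z:w("side",x*.35+325,(y-300)*.35+192,z)
E=lambda x,y,z:w("side",(x-400)*.35+235,(y-300)*.35+305,z)
print("guard",S(202,142,76),D(193,445,76),"top",S(215,85,154),D(205,333,154))
c=[S(140,17,75),S(332,83,75),S(75,207,75)]
print("stand",(c[1]+c[2])/2,ang(c[2],c[0]),ang(c[0],c[1]),np.linalg.norm(c[1]-c[0]),np.linalg.norm(c[2]-c[0]))
print("rotor",B(671,146,52),E(608,412,52))
b=[B(452,95,37),B(725,40,37),B(765,213,37),B(482,270,37)]
print("box",*b,"x dirs",ang(b[2],b[1]),ang(b[3],b[0]),"y dirs",ang(b[1],b[0]),ang(b[2],b[3]))
print("button",B(528,175,51),E(564,347,51))
print("slot",ang(B(683,215,42),B(675,78,42)),"side",ang(E(555,419,46),E(658,402,46)))
im=cv2.imread("pics/top0.png")
cv2.imwrite("pics/hd.png",cv2.resize(im[165:205,340:380],(600,600),interpolation=cv2.INTER_CUBIC))
E
```

```text
guard [651.6  79.3  76. ] [654.   84.6  76. ] top [652.9  79.7 154. ] [655.3  86.9 154. ]
stand [650.7  78.6  75. ] -19.560781870334093 -110.60731676621697 77.73153032617442 78.41579531971949
rotor [449.1 -98.6  52. ] [ 449.9 -101.8   52. ]
box [470.  -19.3  37. ] [ 489.7 -125.6   37. ] [ 423.2 -137.3   37. ] [403.1 -28.1  37. ] x dirs 9.998220781232208 7.556494699087908 y dirs 100.46182904578447 100.41396155332389
button [439.  -44.4  51. ] [439.5 -48.5  51. ]
slot 0.4256316981215081 side -1.4991238243284304
```

View pics/hd.png

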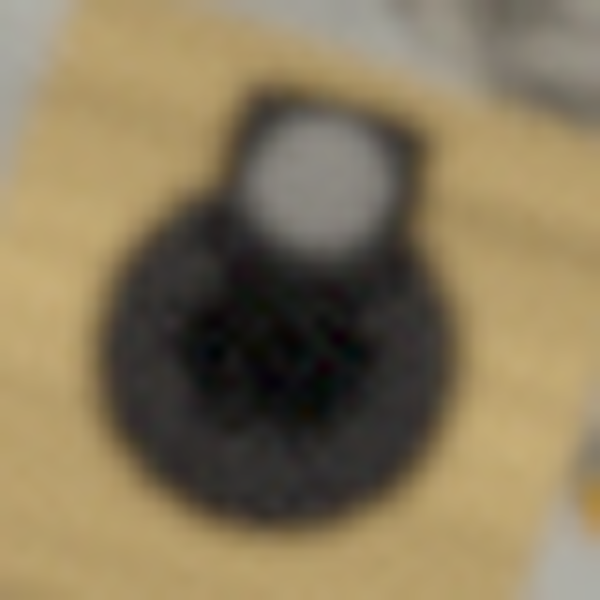

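The crop confirms the black square handle in the wooden stand, with its top edge running (250,85)→(425,135), so its yaw is about -15°. The right-hand box has the button. Estimates are driver at about (652,81), rotor at about (449.5,-100), box x at about +10°, and slot at about 0°.

```bash
python3 -m creep '[{"claw":0,"dp":[0.048,-0.034,-0.004],"delta_rot":[0,0,0]},{"claw":0,"dp":[0.048,-0.034,-0.004],"delta_rot":[0,0,0]},{"claw":0,"dp":[0.048,-0.034,-0.004],"delta_rot":[0,0,0]},{"claw":0,"dp":[0.048,-0.034,-0.004],"delta_rot":[0,0,0]},{"claw":0,"dp":[0.048,-0.034,-0.004],"delta_rot":[0,0,0]},{"claw":0,"dp":[0.048,-0.034,-0.004],"delta_rot":[0,0,0]},{"claw":0,"dp":[0.048,-0.034,0],"delta_rot":[0,0,0]},{"claw":0,"dp":[0.048,-0.034,0],"delta_rot":[0,0,0]}]'
python3 -m creep '[{"claw":0,"dp":[0.048,-0.035,0],"delta_rot":[0,0,0]},{"claw":0,"dp":[0.048,-0.035,0],"delta_rot":[0,0,0]},{"claw":0,"dp":[0.048,-0.035,0],"delta_rot":[0,0,0]},{"claw":0,"dp":[0,0,0],"delta_rot":[0,0,-10]},{"claw":0,"dp":[0,0,0],"delta_rot":[0,0,-10]},{"claw":0,"dp":[0,0,0],"delta_rot":[0,0,-10]},{"claw":0,"dp":[0,0,0],"delta_rot":[0,0,-10]},{"claw":0,"dp":[0,0,0],"delta_rot":[0,0,-10]}]'
cat >> h.py <<'E'
def go(x,y,z,head):
    s=ctrl.state();R=np.array(s["orientation"]);p=np.array(s["eef_pos"])
    h=np.degrees(np.arctan2(R[1,0],R[0,0]))
    print("t",s["time"],"pos",p,"head",h,"tilt",R[:,2],"F",np.array(s["force"]),"w",s["width"],"q7",np.array(s["qpos"])[6])
    print("dp mm",R.T@(np.array([x,y,z])-p),"rotz",(h-head+180)%360-180)
E
python3 -c "
from h import *
go(652,81,230,75)"
```

```text
time: 1.1
eef_pos: [508.4, -178.4, 255.2]
orientation: [[0.906, 0.423, -0.0], [0.423, -0.906, -0.0], [-0.0, 0.0, -1.0]]
force: [0.8, -0.8, 0.2]
width: 85.7
finger_force: 0.0
time: 2.1
eef_pos: [593.6, -24.1, 254.8]
orientation: [[0.253, 0.967, -0.001], [0.967, -0.253, -0.0], [-0.0, -0.001, -1.0]]
force: [-0.3, -0.5, -0.2]
width: 85.8
finger_force: 0.0
t 2.1 pos [593.6 -24.1 254.8] head 75.35151131206082 tilt [-0. -0. -1.] F [-0.3 -0.5 -0.2] w 85.80339164498791 q7 -25.065904830304124
dp mm [116.5  30.   24.7] rotz 0.3515113120608362
```

```bash
python3 -m creep '[{"claw":0,"dp":[0.058,0.015,0],"delta_rot":[0,0,0]},{"claw":0,"dp":[0.058,0.015,0.02],"delta_rot":[0,0,0]},{"claw":0,"dp":[0,0,0.02],"delta_rot":[0,0,0]},{"claw":0,"dp":[0,0,0],"delta_rot":[0,0,0]}]'
python3 - <<'E'
from h import *
go(652,81,98,75)
t=ctrl.read_camera("top")[:,:,::-1];s=ctrl.read_camera("side")[:,:,::-1]
a=cv2.resize(t[140:220,305:405],(500,400),interpolation=cv2.INTER_CUBIC)
b=cv2.resize(s[130:270,350:450],(286,400),interpolation=cv2.INTER_CUBIC)
cv2.imwrite("pics/above.png",np.hstack([a,b]))
print(px("side",ctrl.state()["eef_pos"]))
E
```

```text
time: 2.6
eef_pos: [651.1, 79.0, 212.8]
orientation: [[0.258, 0.966, -0.005], [0.966, -0.258, -0.001], [-0.003, -0.005, -1.0]]
force: [-0.1, -1.2, 0.6]
width: 85.3
finger_force: 0.0
t 2.6 pos [651.1  79.  212.8] head 75.04091918617571 tilt [-0. -0. -1.] F [-0.1 -1.2  0.6] w 85.34055732640766 q7 -36.531030092861855
dp mm [  2.5   0.9 114.8] rotz 0.04091918617569945
[400.9 172.8]
```

View pics/above.png

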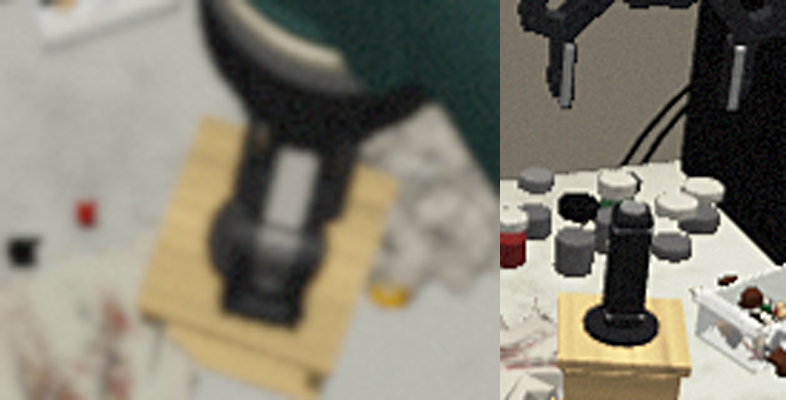

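Fingers straddle the handle: in the side crop the tips are at (567,105) and (733,105) and the handle is at about (634,205). It is centred well enough, so I'll descend and grip.

```bash
python3 -m creep '[{"claw":0,"dp":[0.002,0,0.04],"delta_rot":[0,0,0]},{"claw":0,"dp":[0,0,0.04],"delta_rot":[0,0,0]},{"claw":0,"dp":[0,0,0.034],"delta_rot":[0,0,0]},{"claw":0.7,"dp":[0,0,0],"delta_rot":[0,0,0]},{"claw":0.9,"dp":[0,0,0],"delta_rot":[0,0,0]},{"claw":1,"dp":[0,0,0],"delta_rot":[0,0,0]},{"claw":1,"dp":[0,0,0],"delta_rot":[0,0,0]},{"claw":1,"dp":[0,0,0],"delta_rot":[0,0,0]}]' 70
```

```text
time: 3.7
eef_pos: [654.4, 81.8, 103.7]
orientation: [[0.259, 0.966, 0.003], [0.966, -0.259, 0.0], [0.001, 0.003, -1.0]]
force: [-1.0, -1.0, 6.0]
width: 23.2
finger_force: 69.3
```

```bash
python3 -m creep '[{"claw":1,"dp":[0,0,-0.03],"delta_rot":[0,0,0]},{"claw":1,"dp":[0,0,-0.04],"delta_rot":[0,0,0]},{"claw":1,"dp":[0,0,-0.04],"delta_rot":[0,0,0]},{"claw":1,"dp":[0,0,0],"delta_rot":[0,0,0]},{"claw":1,"dp":[0,0,0],"delta_rot":[0,0,0]}]'
python3 - <<'E'
from h import *
go(449.5,-100,220,90)
t=ctrl.read_camera("top")[:,:,::-1];s=ctrl.read_camera("side")[:,:,::-1]
a=cv2.resize(t[140:220,305:405],(500,400),interpolation=cv2.INTER_CUBIC)
b=cv2.resize(s[130:270,350:450],(286,400),interpolation=cv2.INTER_CUBIC)
cv2.imwrite("pics/lift.png",np.hstack([a,b]))
E
```

```text
time: 4.32
eef_pos: [652.5, 81.3, 211.0]
orientation: [[0.258, 0.966, -0.001], [0.966, -0.258, -0.001], [-0.001, -0.001, -1.0]]
force: [-0.3, -0.8, -1.3]
width: 23.1
finger_force: 68.7
t 4.325 pos [652.5  81.3 211. ] head 75.02088998160949 tilt [-0. -0. -1.] F [-0.3 -0.8 -1.3] w 23.10037931364555 q7 -36.8502409516497
dp mm [-227.7 -149.3   -8.7] rotz -14.979110018390514
```

View pics/lift.png

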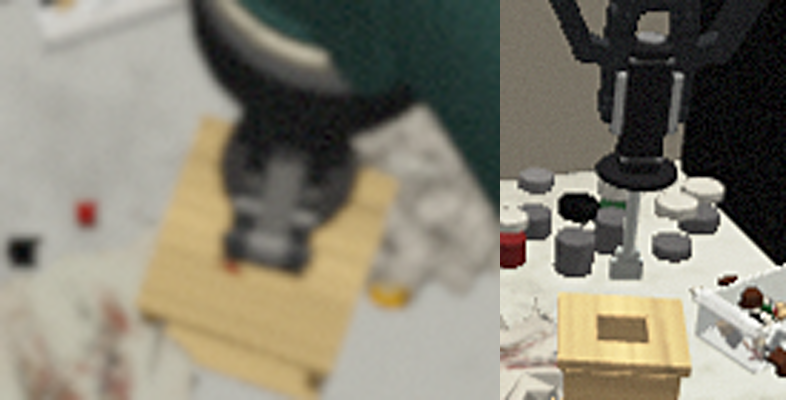

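The driver is held. The blade shows full width in the side crop, (610–642, 277), so it runs along tool y (heading -15°). Slot hole is at (623,328). I'll go above the rotor with tool heading 90 so the blade is at 0°.

```bash
python3 -m creep '[{"claw":1,"dp":[-0.0455,-0.030,0],"delta_rot":[0,0,0]},{"claw":1,"dp":[-0.0455,-0.030,0],"delta_rot":[0,0,0]},{"claw":1,"dp":[-0.0455,-0.030,0],"delta_rot":[0,0,0]},{"claw":1,"dp":[-0.0455,-0.030,0],"delta_rot":[0,0,0]},{"claw":1,"dp":[-0.0455,-0.030,0.01],"delta_rot":[0,0,0]},{"claw":1,"dp":[0,0,0.01],"delta_rot":[0,0,-7.5]},{"claw":1,"dp":[0,0,0.01],"delta_rot":[0,0,-7.5]},{"claw":1,"dp":[0,0,0],"delta_rot":[0,0,0]}]'
python3 - <<'E'
from h import *
print("hole",w("side",350+123/2.86,130+328/2.86,75),"tip at lift",w("side",350+126/2.86,130+277/2.86,112.3))
go(449.5,-100,174,90)
s=ctrl.read_camera("side")[:,:,::-1]
p=np.array(ctrl.state()["eef_pos"]);p[2]-=98.7;print("tip px pred",px("side",p),p)
cv2.imwrite("pics/over.png",cv2.resize(s[270:390,240:400],(800,600),interpolation=cv2.INTER_CUBIC))
E
```

```text
time: 5.42
eef_pos: [448.2, -99.3, 180.2]
orientation: [[0.001, 1.0, -0.003], [1.0, -0.001, 0.001], [0.001, -0.003, -1.0]]
force: [-0.3, -0.2, -1.3]
width: 23.1
finger_force: 69.0
hole [652.9  79.7  75. ] tip at lift [651.3  79.6 112.3]
t 5.425 pos [448.2 -99.3 180.2] head 89.92980252427763 tilt [-0.  0. -1.] F [-0.3 -0.2 -1.3] w 23.135249885078018 q7 -0.874225210794077
dp mm [-0.7  1.3  6.2] rotz -0.07019747572235246
tip px pred [306.5 327. ] [448.8 -99.3  82. ]
```

View pics/over.png

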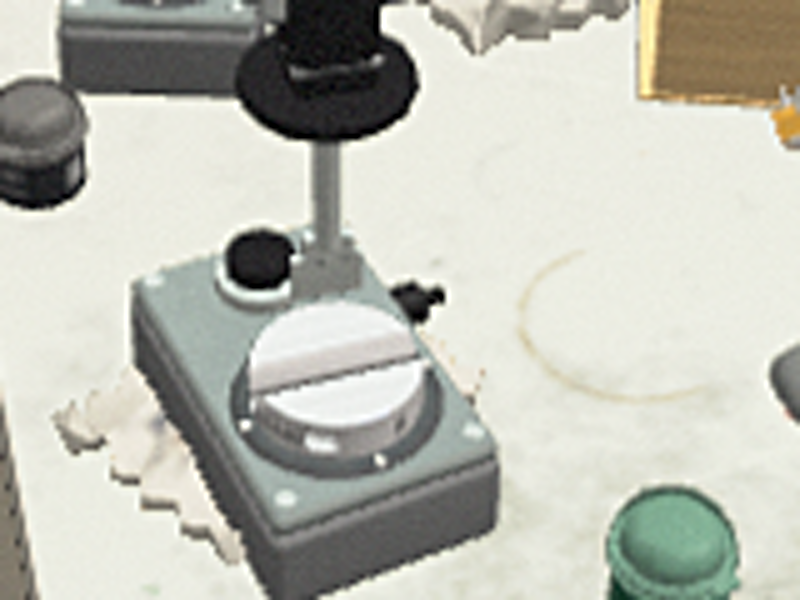

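```bash
python3 - <<'E'
from h import *
f=lambda x,y,z:w("side",240+x/5,270+y/5,z)
print("rotor",f(337,363,52),"tip",f(326,297,81.5),f(326,297,78))
print("slot ang lip",ang(f(262,395,43),f(425,357,43)),ang(f(250,362,52),f(405,328,52)),"blade",ang(f(290,301,81),f(362,291,81)))
E
```

```text
rotor [450.2 -98.6  52. ] tip [ 446.1 -102.9   81.5] [447.  -99.1  78. ]
slot ang lip 3.5333387941685115 2.8197695597431642 blade -3.0776576450027733
```

```bash
python3 -m creep '[{"claw":1,"dp":[0,0.002,0.01],"delta_rot":[0,0,-2]},{"claw":1,"dp":[0,0,0.01],"delta_rot":[0,0,0]},{"claw":1,"dp":[0,0,0.008],"delta_rot":[0,0,0]},{"claw":1,"dp":[0,0,0.004],"delta_rot":[0,0,0]},{"claw":1,"dp":[0,0,0],"delta_rot":[0,0,0]}]'
python3 -m creep '[{"claw":1,"dp":[0,0,0.003],"delta_rot":[0,0,0]},{"claw":1,"dp":[0,0,0],"delta_rot":[0,0,0]}]'
python3 -m creep '[{"claw":1,"dp":[0,0,0.003],"delta_rot":[0,0,0]},{"claw":1,"dp":[0,0,0],"delta_rot":[0,0,0]}]'
```

```text
time: 6.1
eef_pos: [451.2, -99.2, 149.2]
orientation: [[-0.035, 0.999, -0.001], [0.999, 0.035, 0.0], [0.0, -0.001, -1.0]]
force: [0.5, -1.2, -0.7]
width: 23.3
finger_force: 69.0
time: 6.35
eef_pos: [451.7, -98.9, 146.6]
orientation: [[-0.036, 0.999, 0.001], [0.999, 0.036, 0.0], [0.0, 0.001, -1.0]]
force: [0.5, 0.9, -1.1]
width: 23.1
finger_force: 69.1
time: 6.6
eef_pos: [451.7, -98.2, 143.4]
orientation: [[-0.036, 0.999, 0.001], [0.999, 0.036, 0.001], [0.001, 0.001, -1.0]]
force: [1.4, 5.0, -1.6]
width: 23.4
finger_force: 68.9
```

```bash
python3 -m creep '[{"claw":1,"dp":[0.0015,0,0.0015],"delta_rot":[0,0,0]},{"claw":1,"dp":[0,0,0],"delta_rot":[0,0,0]}]'
python3 -m creep '[{"claw":1,"dp":[0,0,0.0015],"delta_rot":[0,0,0]},{"claw":1,"dp":[0,0,0],"delta_rot":[0,0,0]}]'
```

```text
time: 6.85
eef_pos: [451.1, -97.7, 141.7]
orientation: [[-0.036, 0.999, -0.001], [0.999, 0.036, 0.0], [0.0, -0.001, -1.0]]
force: [0.2, 3.4, -0.7]
width: 22.9
finger_force: 69.1
time: 7.1
eef_pos: [451.2, -97.8, 140.6]
orientation: [[-0.035, 0.999, -0.0], [0.999, 0.035, 0.0], [0.0, -0.0, -1.0]]
force: [-1.1, 3.7, 2.5]
width: 23.1
finger_force: 69.4
```

```bash
python3 -m creep '[{"claw":1,"dp":[0.0008,0,-0.0005],"delta_rot":[0,0,5]},{"claw":1,"dp":[0,0,0],"delta_rot":[0,0,8]},{"claw":1,"dp":[0,0,0],"delta_rot":[0,0,8]},{"claw":1,"dp":[0,0,0],"delta_rot":[0,0,8]},{"claw":1,"dp":[0,0,0],"delta_rot":[0,0,8]}]' 100
python3 -c "
from h import *
go(450,-98,141,0);print(np.array(ctrl.state()['torque'])*100)"
```

```text
time: 7.72
eef_pos: [451.5, -96.8, 140.8]
orientation: [[0.577, 0.817, 0.0], [0.817, -0.577, 0.0], [0.001, 0.0, -1.0]]
force: [0.8, 4.3, -2.1]
width: 22.8
finger_force: 97.9
t 7.725 pos [451.5 -96.8 140.8] head 54.76948229593473 tilt [ 0.  0. -1.] F [ 0.8  4.3 -2.1] w 22.839650778995118 q7 -35.81296795718309
dp mm [-1.8 -0.5 -0.2] rotz 54.76948229593472
[132.5 -26.3   5.5]
```

```bash
python3 -m creep '[{"claw":1,"dp":[0,0,0],"delta_rot":[0,0,8]},{"claw":1,"dp":[0,0,0],"delta_rot":[0,0,8]},{"claw":1,"dp":[0,0,0],"delta_rot":[0,0,8]},{"claw":1,"dp":[0,0,0],"delta_rot":[0,0,8]},{"claw":1,"dp":[0,0,0],"delta_rot":[0,0,8]},{"claw":1,"dp":[0,0,0],"delta_rot":[0,0,8]},{"claw":1,"dp":[0,0,0],"delta_rot":[0,0,0]}]'
python3 -c "
from h import *
go(450,-98,141,0);print(np.array(ctrl.state()['torque'])*100)"
python3 -m creep '[{"claw":1,"dp":[0,0,0],"delta_rot":[0,0,4]},{"claw":1,"dp":[0,0,0],"delta_rot":[0,0,3]},{"claw":1,"dp":[0,0,0],"delta_rot":[0,0,0]}]'
python3 -c "
from h import *
go(450,-98,141,0);print(np.array(ctrl.state()['torque'])*100)"
```

```text
time: 8.6
eef_pos: [451.8, -97.5, 141.0]
orientation: [[0.992, 0.124, 0.001], [0.124, -0.992, -0.001], [0.001, 0.001, -1.0]]
force: [2.0, 2.0, -2.2]
width: 22.7
finger_force: 98.2
t 8.6 pos [451.8 -97.5 141. ] head 7.119265932089382 tilt [ 0. -0. -1.] F [ 2.   2.  -2.2] w 22.68279115533035 q7 -79.46229867222644
dp mm [-1.8  0.3  0. ] rotz 7.119265932089377
[ 56.1 -56.1   6. ]
time: 8.98
eef_pos: [451.7, -97.6, 141.1]
orientation: [[1.0, 0.003, 0.001], [0.003, -1.0, -0.001], [0.001, 0.001, -1.0]]
force: [2.5, 1.8, -3.3]
width: 22.9
finger_force: 98.1
t 8.975 pos [451.7 -97.6 141.1] head 0.16777260300488583 tilt [ 0. -0. -1.] F [ 2.5  1.8 -3.3] w 22.891227477604758 q7 -85.84169701006142
dp mm [-1.7  0.4  0.1] rotz 0.1677726030048916
[ 46.6 -64.8   4.8]
```

```bash
for i in 1; do python3 -m creep '[{"claw":1,"dp":[0,0,0],"delta_rot":[0,0,3]},{"claw":1,"dp":[0,0,0],"delta_rot":[0,0,0]}]'; done
python3 -c "
from h import *
go(450,-98,141,0);print(np.array(ctrl.state()['torque'])*100)"
python3 -m creep '[{"claw":1,"dp":[0,0,0],"delta_rot":[0,0,3]},{"claw":1,"dp":[0,0,0],"delta_rot":[0,0,0]}]'
python3 -c "
from h import *
go(450,-98,141,0);print(np.array(ctrl.state()['torque'])*100)"
```

```text
time: 9.22
eef_pos: [451.7, -97.6, 141.0]
orientation: [[0.999, -0.049, 0.001], [-0.049, -0.999, -0.001], [0.001, 0.001, -1.0]]
force: [1.8, 1.1, -2.1]
width: 23.0
finger_force: 98.0
t 9.225 pos [451.7 -97.6 141. ] head -2.824250723797986 tilt [ 0. -0. -1.] F [ 1.8  1.1 -2.1] w 22.957439206848125 q7 -88.60391066573145
dp mm [-1.6  0.5  0. ] rotz -2.8242507237979737
[ 30.  -67.8  14.7]
time: 9.48
eef_pos: [451.6, -97.5, 141.0]
orientation: [[0.995, -0.101, 0.001], [-0.101, -0.995, -0.001], [0.001, 0.001, -1.0]]
force: [2.6, -1.3, -3.2]
width: 22.9
finger_force: 98.0
t 9.475 pos [451.6 -97.5 141. ] head -5.8053799625288525 tilt [ 0. -0. -1.] F [ 2.6 -1.3 -3.2] w 22.86960150594562 q7 -91.36374000598276
dp mm [-1.5  0.7  0. ] rotz -5.8053799625288605
[  7.2 -80.8  35.1]
```

Torque has risen from 0.05 to 0.35 N m, so the switch is at its stop. I'll unload it within the play, lift, and check.

```bash
python3 -m creep '[{"claw":1,"dp":[0,0,0],"delta_rot":[0,0,-5]},{"claw":1,"dp":[0,0,0],"delta_rot":[0,0,-6]},{"claw":1,"dp":[0,0,-0.005],"delta_rot":[0,0,0]},{"claw":1,"dp":[0,0,-0.02],"delta_rot":[0,0,0]},{"claw":1,"dp":[0,0,-0.02],"delta_rot":[0,0,0]},{"claw":1,"dp":[0,0,-0.03],"delta_rot":[0,0,0]},{"claw":1,"dp":[0,0,0],"delta_rot":[0,0,0]}]'
python3 - <<'E'
from h import *
go(653,80.5,211,75)
s=ctrl.read_camera("side")[:,:,::-1]
cv2.imwrite("pics/turned.png",cv2.resize(s[230:390,240:400],(600,600),interpolation=cv2.INTER_CUBIC))
E
```

```text
time: 10.35
eef_pos: [452.0, -97.7, 218.0]
orientation: [[0.996, 0.086, 0.003], [0.086, -0.996, -0.001], [0.003, 0.002, -1.0]]
force: [-0.2, -0.2, -1.2]
width: 22.8
finger_force: 98.3
t 10.35 pos [452.  -97.7 218. ] head 4.933903010158833 tilt [ 0. -0. -1.] F [-0.2 -0.2 -1.2] w 22.84951776800849 q7 -79.5356768493131
dp mm [ 215.5 -160.3    7.4] rotz -70.06609698984117
```

View pics/turned.png

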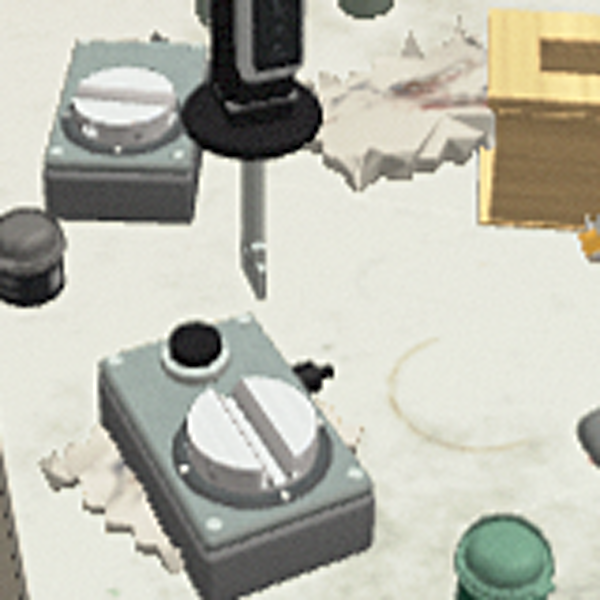

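The slot now runs along the box's long axis, (230,390)–(285,480), pointing at the button (195,343). The plain box's switch is untouched. Returning to the stand.

```bash
python3 -m creep '[{"claw":1,"dp":[0.0432,-0.0322,0],"delta_rot":[0,0,0]},{"claw":1,"dp":[0.0432,-0.0322,0],"delta_rot":[0,0,0]},{"claw":1,"dp":[0.0432,-0.0322,0],"delta_rot":[0,0,0]},{"claw":1,"dp":[0.0432,-0.0322,0],"delta_rot":[0,0,0]},{"claw":1,"dp":[0.0432,-0.0322,0],"delta_rot":[0,0,0]},{"claw":1,"dp":[0,0,0],"delta_rot":[0,0,-10]},{"claw":1,"dp":[0,0,0],"delta_rot":[0,0,-10]},{"claw":1,"dp":[0,0,0],"delta_rot":[0,0,-10]}]'
python3 -m creep '[{"claw":1,"dp":[0,0,0],"delta_rot":[0,0,-10]},{"claw":1,"dp":[0,0,0],"delta_rot":[0,0,-10]},{"claw":1,"dp":[0,0,0],"delta_rot":[0,0,-10]},{"claw":1,"dp":[0,0,0],"delta_rot":[0,0,-10]},{"claw":1,"dp":[0,0,0],"delta_rot":[0,0,0]},{"claw":1,"dp":[0,0,0],"delta_rot":[0,0,0]}]' >/dev/null
python3 -c "
from h import *
go(653.5,81.4,188,75)"
```

```text
time: 11.4
eef_pos: [651.2, 81.9, 213.6]
orientation: [[0.816, 0.578, -0.004], [0.578, -0.816, -0.001], [-0.004, -0.002, -1.0]]
force: [0.7, -0.8, -0.2]
width: 22.7
finger_force: 98.3
t 12.15 pos [651.9  81.9 214.9] head 74.83608749799679 tilt [-0. -0. -1.] F [ 0.4  0.2 -0.9] w 22.99743914850713 q7 -38.25221644552733
dp mm [-0.   1.7 26.9] rotz -0.16391250200319973
```

```bash
python3 -m creep '[{"claw":1,"dp":[0,0.0015,0.02],"delta_rot":[0,0,0]},{"claw":1,"dp":[0,0,0.012],"delta_rot":[0,0,0]},{"claw":1,"dp":[0,0,0],"delta_rot":[0,0,0]},{"claw":1,"dp":[0,0,0.008],"delta_rot":[0,0,0]},{"claw":1,"dp":[0,0,0.007],"delta_rot":[0,0,0]},{"claw":1,"dp":[0,0,0],"delta_rot":[0,0,0]}]'
```

```text
time: 12.9
eef_pos: [653.4, 81.7, 168.3]
orientation: [[0.259, 0.966, -0.001], [0.966, -0.259, -0.0], [-0.001, -0.001, -1.0]]
force: [-0.1, 0.3, -1.0]
width: 22.9
finger_force: 98.3
```

Blade is in the hole (about 70 mm, no contact). Lowering to about 1 mm over the seat, then releasing.

```bash
python3 -m creep '[{"claw":1,"dp":[0,0,0.02],"delta_rot":[0,0,0]},{"claw":1,"dp":[0,0,0.02],"delta_rot":[0,0,0]},{"claw":1,"dp":[0,0,0.015],"delta_rot":[0,0,0]},{"claw":1,"dp":[0,0,0.006],"delta_rot":[0,0,0]},{"claw":1,"dp":[0,0,0],"delta_rot":[0,0,0]},{"claw":1,"dp":[0,0,0],"delta_rot":[0,0,0]}]'
```

```text
time: 13.65
eef_pos: [654.4, 82.0, 108.6]
orientation: [[0.258, 0.966, 0.001], [0.966, -0.258, 0.0], [0.001, 0.001, -1.0]]
force: [-0.7, 0.3, -1.2]
width: 22.9
finger_force: 98.3
```

```bash
python3 -m creep '[{"claw":1,"dp":[0,0,0.002],"delta_rot":[0,0,0]},{"claw":1,"dp":[0,0,0.002],"delta_rot":[0,0,0]},{"claw":1,"dp":[0,0,0],"delta_rot":[0,0,0]}]'
```

```text
time: 14.02
eef_pos: [653.8, 81.8, 103.9]
orientation: [[0.258, 0.966, -0.0], [0.966, -0.258, -0.0], [-0.0, -0.0, -1.0]]
force: [-0.3, 0.2, -1.1]
width: 23.4
finger_force: 98.3
```

```bash
python3 -m creep '[{"claw":0.5,"dp":[0,0,0],"delta_rot":[0,0,0]},{"claw":0,"dp":[0,0,0],"delta_rot":[0,0,0]},{"claw":0,"dp":[0,0,0],"delta_rot":[0,0,0]},{"claw":0,"dp":[0,0,0],"delta_rot":[0,0,0]},{"claw":0,"dp":[0,0,0],"delta_rot":[0,0,0]},{"claw":0,"dp":[0,0,0],"delta_rot":[0,0,0]}]'
```

```text
time: 14.78
eef_pos: [653.8, 81.8, 104.0]
orientation: [[0.258, 0.966, 0.0], [0.966, -0.258, -0.0], [-0.0, 0.0, -1.0]]
force: [-0.2, -0.3, 0.9]
width: 85.5
finger_force: 0.0
```

```bash
python3 -m creep '[{"claw":0,"dp":[0,0,-0.03],"delta_rot":[0,0,0]},{"claw":0,"dp":[0,0,-0.04],"delta_rot":[0,0,0]},{"claw":0,"dp":[0,0,-0.05],"delta_rot":[0,0,0]},{"claw":0,"dp":[0,0,-0.02],"delta_rot":[0,0,0]},{"claw":0,"dp":[0,0,0],"delta_rot":[0,0,0]},{"claw":0,"dp":[0,0,0],"delta_rot":[0,0,0]}]'
python3 - <<'E'
from h import *
s=ctrl.read_camera("side")[:,:,::-1]
cv2.imwrite("pics/final.png",cv2.resize(s[130:380,220:470],(600,600),interpolation=cv2.INTER_CUBIC))
E
```

```text
time: 15.52
eef_pos: [652.8, 81.4, 241.9]
orientation: [[0.259, 0.966, -0.003], [0.966, -0.259, -0.001], [-0.001, -0.003, -1.0]]
force: [0.1, 0.4, -0.3]
width: 85.5
finger_force: 0.0
```

View pics/final.png

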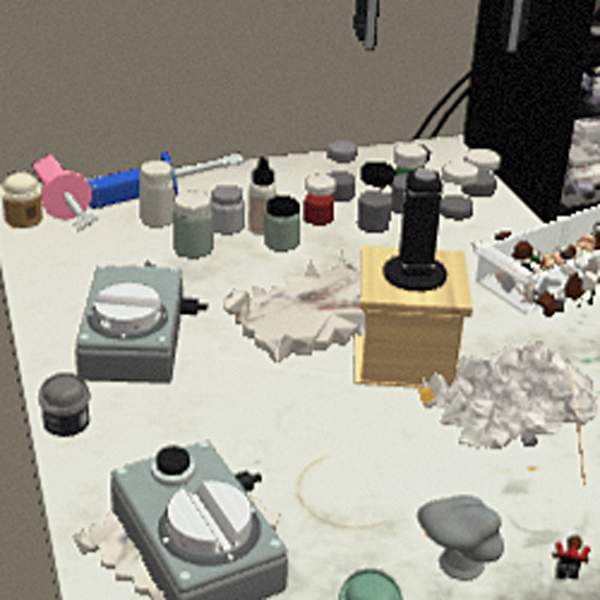

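The driver stands upright in the stand (handle 425,180; guard 415,272), the button box's slot is along its long axis, and the hand is clear. The pink and blue look-alikes now lie on the desk. My path never came near them, and they began balanced on their blades.

```bash
python3 -c "
from rig import ctrl
print(ctrl.hand_in())"
```

```text
the job is handed in; nothing more can be done
None
```

I turned the button box's switch clockwise to its stop with the screwdriver, put the screwdriver back upright in its stand and let go, and handed the job in at about 15.6 s; no verdict came back, and the blue and pink look-alikes ended up lying on the desk, apparently toppled on their own, as the arm never went near them.

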